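Load the spacer column into a drive housing tube

ROBOT

A 6-joint arm with a two-finger parallel gripper is mounted at the origin on the work surface. World frame = base frame: x ahead of the robot, y to its left, z up, the work surface at z = 0. Lengths are in m, angles in rad, forces in N, time in s.
With the tool pointing down it reaches from about 0.425 to 0.925 m from the base axis. Payload 12.5 kg.
Tool frame: the origin (TCP) lies at the very end of the fingers, on their centre line; the grasp point (between the pads) lies 19 mm behind it; z points along the fingers, y is the line along which they close (so a half turn about z gives the same grasp; the last joint's range is limited). The gripper opens to 85 mm and grips with 20 to 120 N. Pads are 22 mm wide; open, the fingers measure 114 mm over their backs; the gripper's body (76 mm by 85 mm) begins 54 mm behind the grasp point. The pads swing forward as they close: fully open they stand 13 mm farther back than shut.
Start: joints at [1.136, 0.491, 1.559, -0, 1.092, -0.106], TCP at [0.202, 0.592, 0.231] pointing down, gripper open.
Joint ranges: [-3.1, 3.1], [-0.84, 2.19], [0.05, 2.79], [-1.13, 4.28], [0.06, 2.93], [-2.69, 2.69]. Speed limits (rad/s): [2.22, 2.22, 2.79, 3.14, 3.14, 3.14].

INTERFACE

Orientations are given as a 3x3 rotation matrix whose columns are the frame's x, y, z axes.
In Python, from rig import env gives the robot as it stands. The module is installed in compiled form; this text tells all that it offers.
- The arm moves only by the tool move_arm, never from a script. Its argument "rows" is a list of rows, each a list of 7 numbers: the turn, a rotation vector about the world's x, y, z as a fraction of full scale, then the shift along the world's x, y, z as a fraction of full scale, then the opening, from -1 (shut) to 1 (fully open), so that 0 is half open. A call has 1 to 12 rows; each row is the pose to reach, as a shift and turn from the pose commanded when the call began; what a row does not reach only later rows make up. Full scale, the value 1, is 8 cm for a shift and pi/4 rad for a turn. A row lasts 1/8 s, in which the tool goes at most 62.5 mm and 10.7 degrees, less where a joint would pass 70% of its speed; a pose out of reach is approached as far as the arm can. A call with a number of a shift or a turn outside -1 to 1 is refused whole. A call with a gripper value outside its range is refused whole. The fingers move at their own pace and stop on an object; "force" is the grip in N (left out, the last holds). Time passes only in rows, so rows that repeat a pose let the fingers close. It gives the time, the measured TCP pose, the force, the opening and the grip force at its end, in the units of the state.
- env.observe(): the state, without advancing time (a new reading comes with each control period).
- env.read_camera(name): name is "side" or "top" or "wrist"; returns the picture (400x640x3 uint8, blue, green, red); there is no depth.
- env.calibration(name): a dict with "mtx" (3x3 intrinsics, pixels), "camera_from_world" (4x4, takes a point from world to camera coordinates). Camera axes: x right, y down, z forward; pixel columns grow to the right and rows downward; lengths in m; the calibration is good to about 2 mm. A picture is of the moment at which its call begins: read the wrist's pose just before it. calibration takes no time and is no camera call; for the wrist camera it gives the pose at the moment of the call.
- env.job_done(): hands the job in; it is judged then, once.
The state is a dict: "time_s": time; "qpos": joint angles; "joint_vel": joint speeds; "joint_torque": joint torques, N m; "tcp_pos": TCP position; "ee_rot": TCP orientation; "wrist_force": force on the tool from outside, world axes, zero at the start; "ft_torque": the same for the moment, N m; "finger_gap": finger opening in m; "finger_force": force on a finger pad.
Only numpy, scipy, OpenCV 4.12 (cv2) and the standard library are available. Lean on these libraries where they do the work, as an engineer would, in place of code of your own. Each camera call takes 0.05 s, during which the arm holds its last target. There are 200 camera calls.

TASK

Swing the retaining arm clear of the upright housing tube. Drop the thick spacer ring into the tube, then the two thin rings of the same diameter on top of it, letting each go at the tube's mouth, not from high above, so that all three lie flat in one column. Finally swing the retaining arm back over the mouth, fully home against its stop, and leave the wide ring and the other things on the bench where they are.

Things in the scene. Friction and masses are not known exactly. Their poses are not given: they have to be found in the camera images.
- housing: Upright aluminium housing tube, fixed to the bench on a dark steel foot (disc 100 mm across, 10 mm thick, with a strip under the pivot post). Origin at bench level on the tube's axis, z up; +y points to the retaining arm's post, 80 mm away, 22 mm thick, 74 mm high. Tube: bore 65 mm, outside 77 mm, rim 70 mm above the bench.
- tube_mouth (a point): Centre of the tube's mouth at rim height, 70 mm above the bench. In the top 6 mm the bore flares from 65 to 74 mm (outside 86 mm at the rim).
- tube_floor (a point): Centre of the tube's inner floor, 15 mm above the bench, 55 mm below the rim; z up along the tube. The bore is smooth and lightly oiled, so a ring let go level at the mouth slides down by itself.
- retainer (a joint): Angle of the retaining arm about its vertical pivot, rad: 0 = home at its stop, straight across the mouth, knob over the tube's axis; grows to 1.8 (other stop) counter-clockwise seen from above, the knob moving towards the housing's +x. Light friction (0.6 N at the knob): it stays where left. Above 0.7 the mouth is free; from 1.5 there is ample room for a gripper.
- retainer_pivot (a point): Pivot axis of the retaining arm, at the arm's underside, 74 mm above the bench. The arm is a dark steel flat bar 18 mm wide, 8 mm thick, reaching 90 mm from the pivot.
- retainer_knob (a point): A point in the arm's upright black knob, on the knob's axis, 102 mm above the bench, 80 mm from the pivot. The knob is a cylinder 16 mm across standing on the bar from 82 to 122 mm above the bench.
- thick_ring: Thick steel spacer ring lying flat: outside 60 mm, hole 36 mm, 20 mm thick, about 0.25 kg. Origin at the centre of its underside, z up along its axis.
- thin_ring_a: Thin steel spacer ring lying flat: outside 60 mm, hole 36 mm, 14 mm thick, about 0.17 kg. Origin at the centre of its underside, z up along its axis. The two thin rings are alike and may go in either order.
- thin_ring_b: The other thin steel spacer ring, same as thin_ring_a.
- thick_ring_mid (a point): Centre of the thick ring, at half thickness (10 mm above its underside).
- thin_ring_a_mid (a point): Centre of thin_ring_a, at half thickness (7 mm above its underside).
- thin_ring_b_mid (a point): Centre of thin_ring_b, at half thickness (7 mm above its underside).
- wide_ring: Bystander: steel ring too wide for the tube, outside 82 mm, hole 54 mm, 14 mm thick, lying flat among the spacer rings. Origin at the centre of its underside.
- solder_spool: Bystander: spool of solder with red flanges, 64 mm across, 56 mm tall, standing at the far side. Origin at the centre of its underside.
- pliers: Bystander: pliers with orange handles, about 150 mm long and 16 mm high, lying at the right. Origin at bench level near their middle.
- snips: Bystander: snips with yellow handles, about 150 mm long and 16 mm high, lying at the far side. Origin at bench level near their middle.
- screwdriver: Bystander: red-handled screwdriver, 200 mm long, 26 mm high, lying crosswise beyond the tube. Origin under its middle.
- tape_roll: Bystander: black roll of tape lying flat at the left, 100 mm across, 19 mm high. Origin at the centre of its underside.
There are look-alikes about, which are no part of the job. What is shaped like the housing but blue is not meant. Leave any green or yellow look-alike of the thin_ring_a alone.

How it is judged:
On the way, in this order (a step that is already met when the one before it is completed fails the run):
1. the retaining arm is swung clear of the mouth (past 0.7 rad) (value of joint retainer above 0.7 rad), for 0.1 s.
2. the thick ring lies flat on the tube's floor (horizontal distance between thick_ring_mid and tube_floor below 0.004 m and z of thick_ring_mid in the frame of tube_floor between 0.007 and 0.013 m and angle between the z axis of thick_ring and the z axis of housing, either way round below 0.08 rad and linear speed of thick_ring below 0.02 m/s), for 0.2 s.
3. both thin rings lie flat on top of it in the tube (all of step 2 and horizontal distance between each of thin_ring_a_mid, thin_ring_b_mid and tube_floor below 0.004 m and z of thin_ring_a_mid in the frame of tube_floor between 0.024 and 0.044 m and angle between the z axis of each of thin_ring_a, thin_ring_b and the z axis of housing, either way round below 0.08 rad and z of thin_ring_b_mid in the frame of tube_floor between 0.024 and 0.044 m and linear speed of each of thin_ring_a, thin_ring_b below 0.02 m/s), for 0.2 s.
At the end, for the whole second after the job is handed in: The thick ring lies on the tube's floor with both thin rings on top of it (each centred within 4 mm, flat within 0.08 rad, centres 10, 27 and 41 mm above the floor within about 3 mm), at rest, and the retaining arm is back home across the mouth (below 0.1 rad) (all of step 3 and value of joint retainer below 0.1 rad); the robot touches nothing.
It fails at once if a bystander is moved by more than 25 mm (distance of any of wide_ring, solder_spool, pliers, snips, screwdriver, tape_roll from where it was at the start of the episode above 0.025 m).
It fails at once if a spacer ring is thrown or dropped from high above (free of the fingers and faster than 1.35 m/s) ((linear speed of thick_ring above 1.35 m/s and contact force between thick_ring and the fingers below 0.05 N) or (linear speed of thin_ring_a above 1.35 m/s and contact force between thin_ring_a and the fingers below 0.05 N) or (linear speed of thin_ring_b above 1.35 m/s and contact force between thin_ring_b and the fingers below 0.05 N)).
It also fails if it takes over 72 s, if anything falls off the work surface, if the arm or the gripper's body presses on something with over 40 N, if the wrist force passes 120 N, or if a joint passes its speed limit or range.

## Working session

There is one attempt and no reset: what is moved stays moved. The work goes in short steps, Python scripts to look and compute and a tool call to move; the robot and the scene stay as the last step left them, time stands still between calls to the robot, and variables do not carry over. Pictures are saved under pics/ and viewed, at most 13 in all, crops included, and the job is handed in when it is done.

Besides the shell and the picture viewer there is one more tool, called as name(argument=value, ...) on one line, values as JSON. move_arm: Moves the arm, as the interface text tells. Shift numbers are shares of 8 cm and turn numbers shares of pi/4 rad, none past 1 either way. Its arguments: {"type":"object","properties":{"rows":{"type":"array"},"force":{"type":"number"}},"required":["rows"]}

```bash
mkdir -p pics
cat > h.py <<'E'
import numpy as np, cv2
from rig import env
def cal(n):
    c=env.calibration(n); return np.array(c["mtx"]),np.array(c["camera_from_world"])
def ray(n,u,v,z,c=None):
    K,T=c or cal(n); R,t=T[:3,:3],T[:3,3]
    d=R.T@np.linalg.solve(K,[u,v,1.]); o=-R.T@t
    return o+d*(z-o[2])/d[2]
def proj(n,p,c=None):
    K,T=c or cal(n); q=K@(T[:3,:3]@np.array(p)+T[:3,3]); return q[:2]/q[2]
E
python3 - <<'E'
from h import *
for n in("top","side"):
    im=env.read_camera(n); cv2.imwrite(f"pics/{n}0.png",im)
    K,T=cal(n); print(n,np.round(K,1).tolist(),np.round(-T[:3,:3].T@T[:3,3],3))
s=env.observe();print(s["time_s"],s["tcp_pos"],s["ee_rot"],s["finger_gap"])
E
```

```text
top [[476.6, 0.0, 318.7], [0.0, 476.6, 203.9], [0.0, 0.0, 1.0]] [0.483 0.032 1.26 ]
side [[382.6, 0.0, 317.2], [0.0, 382.6, 199.7], [0.0, 0.0, 1.0]] [ 0.294 -0.743  0.64 ]
0.1 [0.20170913 0.59136613 0.23079012] [[-9.46429135e-01  3.22911322e-01 -4.12170788e-04]
 [ 3.22911566e-01  9.46428743e-01 -8.68665497e-04]
 [ 1.09588357e-04 -9.55225050e-04 -9.99999538e-01]] 0.08537137233414649
```

View pics/top0.png

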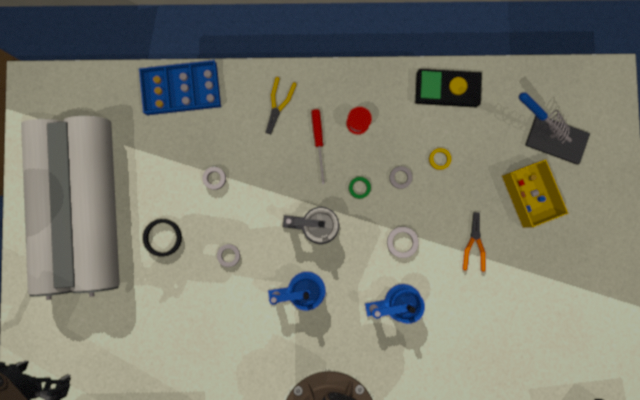

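View pics/side0.png

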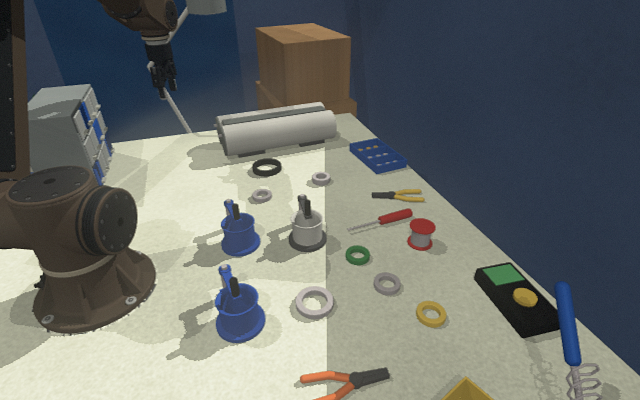

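The top view shows the silver housing at (321,225) with its post near (288,222). The silver rings are at (214,178), (228,256) and (400,177), and the wide ring is at (403,242). I'll enlarge these to measure them and tell thick from thin.

Run:
```python
from h import *
t=cv2.imread("pics/top0.png"); s=cv2.imread("pics/side0.png")
def crop(im,u,v,w=25,): return cv2.resize(im[v-w:v+w,u-w:u+w],(260,260),interpolation=cv2.INTER_CUBIC)
C=[(214,178),(228,256),(400,177)]
r1=[crop(t,*c) for c in C]; r2=[]
for c in C:
    p=ray("top",*c,0.015); q=proj("side",p).astype(int); print(p,q); r2.append(crop(s,*q))
cv2.imwrite("pics/c.png",np.vstack([np.hstack(r1),np.hstack(r2)]))
h=cv2.resize(t[185:265,270:350],(560,560),interpolation=cv2.INTER_CUBIC)
cv2.imwrite("pics/house.png",h)
# ring fit: bright/low-saturation vs. background
for c in C+[(403,242)]:
    u,v=c;w=24
    p=cv2.resize(t[v-w:v+w,u-w:u+w],None,fx=4,fy=4,interpolation=cv2.INTER_CUBIC)
    hsv=cv2.cvtColor(p,cv2.COLOR_BGR2LAB).astype(int)
    print(c,hsv[96,::8,0].tolist(),hsv[96,::8,2].tolist())
```

```text
[0.6285938  0.28987236 0.015     ] [321 176]
[0.42458332 0.25424325 0.015     ] [261 193]
[ 0.62404511 -0.19842382  0.015     ] [386 279]
(214, 178) [186, 186, 183, 185, 186, 182, 170, 162, 145, 100, 122, 137, 146, 144, 133, 142, 160, 152, 137, 153, 159, 153, 149, 148] [140, 140, 140, 140, 140, 140, 137, 131, 131, 134, 138, 139, 139, 140, 139, 136, 132, 131, 137, 140, 139, 140, 140, 139]
(228, 256) [171, 172, 171, 173, 172, 174, 159, 147, 144, 113, 130, 156, 168, 173, 168, 159, 144, 146, 121, 168, 176, 176, 172, 174] [139, 140, 140, 140, 140, 140, 139, 132, 130, 135, 139, 140, 140, 140, 140, 140, 132, 130, 135, 141, 141, 140, 140, 140]
(400, 177) [145, 147, 147, 148, 147, 143, 133, 112, 121, 120, 137, 143, 146, 150, 143, 132, 109, 124, 126, 150, 149, 149, 148, 149] [139, 139, 139, 140, 139, 139, 139, 132, 131, 133, 139, 139, 139, 140, 140, 138, 131, 130, 134, 140, 139, 140, 140, 140]
(403, 242) [184, 183, 178, 177, 152, 163, 164, 137, 165, 186, 186, 188, 186, 186, 185, 180, 165, 132, 159, 159, 171, 185, 188, 189] [140, 141, 140, 141, 136, 131, 131, 135, 140, 140, 140, 140, 140, 140, 140, 141, 140, 134, 131, 131, 138, 140, 139, 139]
```

View pics/c.png

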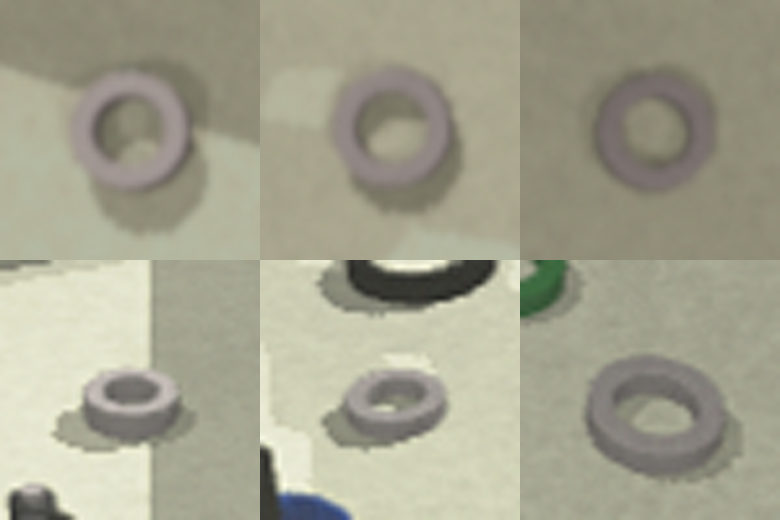

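View pics/house.png

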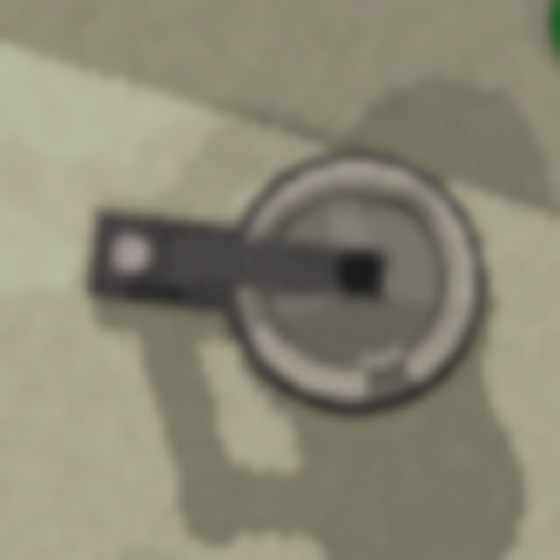

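In the side crops the ring at top pixel (214,178) is clearly taller, so it is the thick one. The other two, at (228,256) and (400,177), are thin. In the housing crop the pivot sits at about (130,252) and the knob at about (360,272). The rim circle is centred at about (362,282). Next I'll measure these precisely.

```bash
cat > meas.py <<'E'
from h import *
def ring(im,n,u,v,w,zm):
    p=cv2.resize(im[v-w:v+w,u-w:u+w],None,fx=6,fy=6,interpolation=cv2.INTER_CUBIC)
    b=cv2.cvtColor(p,cv2.COLOR_BGR2LAB)[...,2]
    m=(b<136).astype(np.uint8)
    cs,_=cv2.findContours(m,cv2.RETR_EXTERNAL,cv2.CHAIN_APPROX_NONE)
    c=max(cs,key=cv2.contourArea); e=cv2.fitEllipse(c)
    uv=[u-w+(e[0][0]+.5)/6-.5,v-w+(e[0][1]+.5)/6-.5]
    return ray(n,*uv,zm),np.array(e[1])/6,uv
E
python3 - <<'E'
from meas import *
t=cv2.imread("pics/top0.png"); s=cv2.imread("pics/side0.png")
for nm,c,z in(("thick",(214,178),.01),("thinA",(228,256),.007),("thinB",(400,177),.007),("wide",(403,242),.007)):
    p,d,uv=ring(t,"top",*c,20 if nm!="wide" else 24,z); print(nm,p.round(4),d.round(1),np.round(uv,1))
    q=proj("side",p).round().astype(int); p2,d2,_=ring(s,"side",*q,20,z); print("   side",p2.round(4),d2.round(1))
# housing: light rim pixels
p=cv2.resize(t[185:265,270:350],(560,560),interpolation=cv2.INTER_CUBIC)
L=cv2.cvtColor(p,cv2.COLOR_BGR2LAB); m=(L[...,0]>125)&(L[...,2]<136)
yy,xx=np.mgrid[:560,:560]; m&=(np.hypot(xx-362,yy-282)<135)&(np.hypot(xx-362,yy-282)>85)
pts=np.argwhere(m)[:,::-1].astype(np.float32); (cx,cy),r=cv2.minEnclosingCircle(pts)
e=cv2.fitEllipse(cv2.convexHull(pts)); print("rim",(cx,cy,r),e)
f=lambda x,y,z: ray("top",270+(x+.5)/7-.5,185+(y+.5)/7-.5,z)
print("rim",f(cx,cy,.07),f(*e[0],.07),2*r/7/476.6*1.19)
for nm,a,z in(("knob",(360,272),.122),("bolt",(130,252),.084),):
    print(nm,f(*a,z))
E
```

```text
thick [0.63   0.2912 0.01  ] [23.2 23.6] [213.9 177.7]
   side [0.6278 0.2898 0.01  ] [14.1 19.4]
thinA [0.4259 0.2553 0.007 ] [23.1 23.2] [228.1 255.3]
   side [0.424  0.2549 0.007 ] [13.7 20.3]
thinB [ 0.6251 -0.2012  0.007 ] [22.6 23.1] [400.5 176.9]
   side [ 0.6226 -0.2012  0.007 ] [23.  27.9]
wide [ 0.4538 -0.2018  0.007 ] [31.3 31.9] [402.4 241.8]
   side [ 0.4516 -0.2023  0.007 ] [33.1 39.1]
rim (355.6297912597656, 279.52288818359375, 119.99476623535156) ((356.3272399902344, 279.0052185058594), (234.8194122314453, 238.2669219970703), 25.914941787719727)
rim [0.50159176 0.01398712 0.07      ] [0.50177224 0.01373543 0.07      ] 0.08560264481749796
knob [0.50331084 0.01323808 0.122     ]
bolt [0.51231664 0.09352543 0.084     ]
```

move_arm(rows=[[0,0,-0.05,0.25,-0.45,0,1],[0,0,-0.1,0.5,-0.9,0,1]])

```text
time_s: 0.35
tcp_pos: [0.2419, 0.5186, 0.2308]
ee_rot: [[-0.918, 0.396, -0.0], [0.396, 0.918, -0.001], [0.0, -0.001, -1.0]]
wrist_force: [0.9, 0.0, 0.6]
finger_gap: 0.0853
finger_force: 0.0
```

move_arm(rows=[[0,0,-0.05,0.25,-0.45,0,1],[0,0,-0.1,0.5,-0.9,0,1]])

```text
time_s: 0.6
tcp_pos: [0.2822, 0.4463, 0.2311]
ee_rot: [[-0.884, 0.468, -0.0], [0.468, 0.884, -0.0], [0.0, -0.0, -1.0]]
wrist_force: [0.6, 0.1, -0.1]
finger_gap: 0.0854
finger_force: 0.0
```

move_arm(rows=[[0,0,-0.05,0.25,-0.45,0,1],[0,0,-0.1,0.5,-0.9,0,1]])

```text
time_s: 0.85
tcp_pos: [0.3222, 0.3743, 0.2312]
ee_rot: [[-0.844, 0.536, -0.0], [0.536, 0.844, -0.0], [0.0, -0.0, -1.0]]
wrist_force: [0.4, 0.1, -0.4]
finger_gap: 0.0854
finger_force: 0.0
```

move_arm(rows=[[0,0,-0.05,0.25,-0.45,0,1],[0,0,-0.1,0.5,-0.9,0,1]])

```text
time_s: 1.1
tcp_pos: [0.3622, 0.3023, 0.2312]
ee_rot: [[-0.8, 0.601, -0.0], [0.601, 0.8, -0.0], [0.0, -0.0, -1.0]]
wrist_force: [0.6, 0.7, -0.2]
finger_gap: 0.0855
finger_force: 0.0
```

move_arm(rows=[[0,0,-0.05,0.25,-0.45,0,1],[0,0,-0.1,0.5,-0.9,0,1]])

```text
time_s: 1.35
tcp_pos: [0.4022, 0.2303, 0.2312]
ee_rot: [[-0.75, 0.661, -0.0], [0.661, 0.75, -0.0], [0.0, -0.0, -1.0]]
wrist_force: [0.7, 0.2, 1.3]
finger_gap: 0.0856
finger_force: 0.0
```

move_arm(rows=[[0,0,-0.05,0.25,-0.45,0,1],[0,0,-0.1,0.5,-0.9,0,1]])

```text
time_s: 1.6
tcp_pos: [0.4422, 0.1583, 0.2312]
ee_rot: [[-0.696, 0.718, -0.0], [0.718, 0.696, 0.0], [0.0, -0.0, -1.0]]
wrist_force: [0.2, 0.7, 0.7]
finger_gap: 0.0853
finger_force: 0.0
```

move_arm(rows=[[0,0,-0.05,0.25,-0.45,0,1],[0,0,-0.1,0.5,-0.9,0,1],[0,0,-0.1,0.5,-0.9,0,1]])

```text
time_s: 1.98
tcp_pos: [0.4827, 0.0857, 0.231]
ee_rot: [[-0.636, 0.772, -0.0], [0.772, 0.636, -0.0], [0.0, -0.0, -1.0]]
wrist_force: [-0.5, 1.0, -0.1]
finger_gap: 0.0855
finger_force: 0.0
```

move_arm(rows=[[0,0,0,0.12,-0.45,-0.4,1],[0,0,0,0.24,-0.9,-0.8,1],[0,0,0,0.24,-0.9,-0.8,1]])

```text
time_s: 2.35
tcp_pos: [0.5002, 0.0146, 0.1653]
ee_rot: [[-0.637, 0.771, -0.004], [0.771, 0.637, 0.0], [0.003, -0.003, -1.0]]
wrist_force: [-0.1, 0.2, 0.8]
finger_gap: 0.0854
finger_force: 0.0
```

move_arm(rows=[[0,0,0,0,0,-0.4,1],[0,0,0,0,0,-0.92,1],[0,0,0,0,0,-0.92,1],[0,0,0,0,0,-0.92,-1],[0,0,0,0,0,-0.92,-1],[0,0,0,0,0,-0.92,-1],[0,0,0,0,0,-0.92,-1],[0,0,0,0,0,-0.92,-1]], force=20)

```text
time_s: 3.35
tcp_pos: [0.5013, 0.0156, 0.0943]
ee_rot: [[-0.638, 0.77, 0.001], [0.77, 0.638, 0.0], [-0.001, 0.001, -1.0]]
wrist_force: [-0.4, 1.0, 6.2]
finger_gap: 0.0148
finger_force: 22.0
```

move_arm(rows=[[0,0,0,0.1,-0.005,0,-1],[0,0,0,0.2,-0.005,0,-1],[0,0,0,0.3,0.005,0,-1],[0,0,0,0.4,0.03,0,-1],[0,0,0,0.585,0.1,0,-1],[0,0,0,0.755,0.21,0,-1],[0,0,0,0.9,0.35,0,-1]])

```text
time_s: 4.22
tcp_pos: [0.5735, 0.0438, 0.0939]
ee_rot: [[-0.638, 0.77, -0.0], [0.77, 0.638, -0.0], [-0.0, -0.0, -1.0]]
wrist_force: [-3.6, -1.1, 3.0]
finger_gap: 0.0155
finger_force: 22.1
```

move_arm(rows=[[0,0,0,0.115,0.165,0,-1],[0,0,0,0.19,0.35,0,-1],[0,0,0,0.23,0.545,0,-1],[0,0,0,0.235,0.64,0,-1],[0,0,0,0.235,0.64,0,-1]])

```text
time_s: 4.85
tcp_pos: [0.5916, 0.0957, 0.0936]
ee_rot: [[-0.639, 0.769, 0.0], [0.769, 0.639, 0.001], [0.0, 0.0, -1.0]]
wrist_force: [-0.9, 0.8, 1.5]
finger_gap: 0.0152
finger_force: 22.0
```

move_arm(rows=[[0,0,0,0,0,0,1],[0,0,0,0,0,0,1],[0,0,0,0,0,0,1],[0,0,0,0,0,0.35,1],[0,0,0,0,0,0.7,1]])

```text
time_s: 5.48
tcp_pos: [0.5917, 0.0945, 0.1502]
ee_rot: [[-0.638, 0.77, -0.001], [0.77, 0.638, 0.0], [0.0, -0.0, -1.0]]
wrist_force: [-0.7, 0.0, -0.2]
finger_gap: 0.0852
finger_force: 0.0
```

move_arm(rows=[[0,0,-0.2,0.08,0.4,0,1],[0,0,-0.3,0.15,0.8,0,1]])

```text
time_s: 5.72
tcp_pos: [0.6042, 0.1591, 0.1503]
ee_rot: [[-0.437, 0.9, 0.001], [0.9, 0.437, 0.0], [-0.0, 0.001, -1.0]]
wrist_force: [0.8, 0.4, 0.5]
finger_gap: 0.0853
finger_force: 0.0
```

move_arm(rows=[[0,0,-0.2,0.08,0.4,0,1],[0,0,-0.3,0.15,0.8,0,1]])

```text
time_s: 5.98
tcp_pos: [0.616, 0.2236, 0.1497]
ee_rot: [[-0.215, 0.977, 0.0], [0.977, 0.215, 0.0], [0.0, 0.0, -1.0]]
wrist_force: [-0.1, -0.1, 0.6]
finger_gap: 0.0854
finger_force: 0.0
```

move_arm(rows=[[0,0,-0.2,0.08,0.4,-0.4,1],[0,0,-0.28,0.15,0.8,-0.8,1],[0,0,-0.28,0.15,0.8,-0.8,1],[0,0,-0.28,0.15,0.8,-0.8,1]])

```text
time_s: 6.48
tcp_pos: [0.628, 0.2862, 0.0862]
ee_rot: [[-0.002, 1.0, 0.0], [1.0, 0.002, -0.0], [-0.0, 0.0, -1.0]]
wrist_force: [0.6, -0.2, 0.0]
finger_gap: 0.0852
finger_force: 0.0
```

Run:
```python
from meas import *
im=env.read_camera("wrist");cv2.imwrite("pics/w1.png",im)
t=env.read_camera("top");cv2.imwrite("pics/top1.png",t)
s=env.observe();print(s["time_s"],s["tcp_pos"],s["qpos"])
print([proj("wrist",p).round() for p in([.629,.2905,.02],[.629,.2905,.0])])
```

```text
6.575 [0.62835718 0.2858853  0.08705413] [ 3.31423754e-01  7.33291427e-01  1.51231082e+00 -1.68250470e-04
  8.94281781e-01  3.30791218e-01]
[array([321., 211.]), array([321., 202.])]
```

View pics/w1.png

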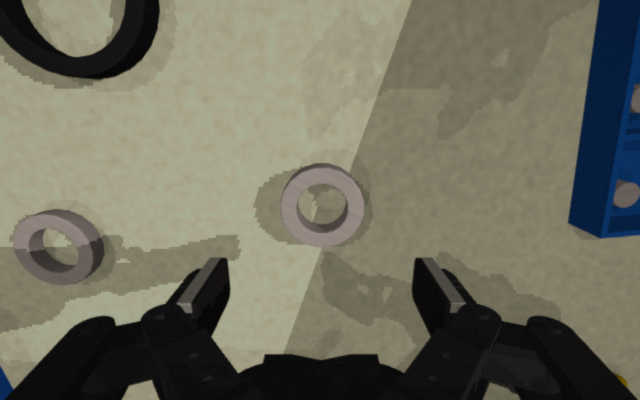

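The wrist view shows the thick ring centred at about (322,206), which matches its predicted position. The fingers straddle it.

move_arm(rows=[[0,0,0,0.01,0.055,-0.45,1],[0,0,0,0.01,0.055,-0.98,1],[0,0,0,0.01,0.055,-0.98,1],[0,0,0,0.01,0.055,-0.98,-1],[0,0,0,0.01,0.055,-0.98,-1],[0,0,0,0.01,0.055,-0.98,-1],[0,0,0,0.01,0.055,-0.98,-1]], force=40)

```text
time_s: 7.45
tcp_pos: [0.6298, 0.2912, 0.0104]
ee_rot: [[-0.001, 1.0, 0.004], [1.0, 0.001, 0.001], [0.001, 0.004, -1.0]]
wrist_force: [-1.1, -2.2, 7.4]
finger_gap: 0.0575
finger_force: 40.9
```

move_arm(rows=[[0,0,0,0,0,0.5,-1],[0,0,0,0,0,1,-1],[0,0,0,0,0,1,-1]])

```text
time_s: 7.82
tcp_pos: [0.6303, 0.2917, 0.0922]
ee_rot: [[-0.001, 1.0, 0.007], [1.0, 0.001, 0.002], [0.002, 0.007, -1.0]]
wrist_force: [-0.3, -0.3, -3.0]
finger_gap: 0.0571
finger_force: 43.9
```

Run:
```python
from meas import *
im=env.read_camera("side")
s=env.observe();p=s["tcp_pos"];print(s["time_s"],p,s["finger_gap"],s["finger_force"])
u,v=proj("side",p).astype(int);print(u,v)
w=45;c=cv2.resize(im[v-w:v+w,u-w:u+w],(540,540),interpolation=cv2.INTER_CUBIC)
print([((proj("side",p+[0,0,z])-[u-w,v-w])*6).round() for z in(0,-.01,.01)])
cv2.imwrite("pics/s1.png",c)
```

```text
7.875 [0.62924017 0.29131466 0.08981936] 0.05695423176163856 43.93186267465353
320 156
[array([275., 271.]), array([276., 288.]), array([275., 254.])]
```

View pics/s1.png

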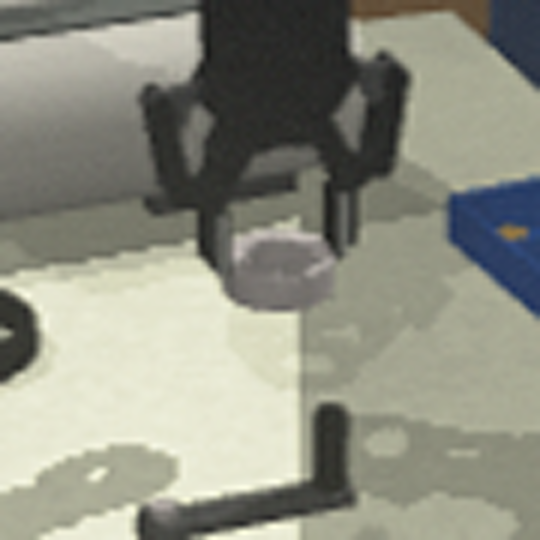

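The thick ring is held level, with its centre near (283,270) in the crop, and the fingertips are about 7 mm above the TCP. I'll carry it to the tube.

move_arm(rows=[[0,0,0,0,0,0.3,-1],[0,0,0,0,0,0.65,-1],[0,0,0,0,0,1,-1]])

```text
time_s: 8.25
tcp_pos: [0.6281, 0.2909, 0.167]
ee_rot: [[-0.001, 1.0, -0.002], [1.0, 0.001, -0.001], [-0.001, -0.002, -1.0]]
wrist_force: [0.2, -0.0, -1.8]
finger_gap: 0.0575
finger_force: 43.9
```

move_arm(rows=[[0,0,0,-0.1,-0.2,0,-1],[0,0,0,-0.25,-0.5,0,-1],[0,0,0,-0.4,-0.87,0,-1]])

```text
time_s: 8.62
tcp_pos: [0.5956, 0.2209, 0.1663]
ee_rot: [[-0.002, 1.0, -0.002], [1.0, 0.002, -0.0], [-0.0, -0.002, -1.0]]
wrist_force: [0.2, -0.2, -2.8]
finger_gap: 0.0572
finger_force: 43.9
```

move_arm(rows=[[0,0,0,-0.15,-0.29,0,-1],[0,0,0,-0.3,-0.58,0,-1],[0,0,0,-0.4,-0.87,0,-1]])

```text
time_s: 9.0
tcp_pos: [0.5637, 0.151, 0.1667]
ee_rot: [[-0.001, 1.0, -0.001], [1.0, 0.001, -0.0], [-0.0, -0.001, -1.0]]
wrist_force: [0.4, -1.0, -3.0]
finger_gap: 0.0571
finger_force: 43.9
```

move_arm(rows=[[0,0,0,-0.15,-0.29,0,-1],[0,0,0,-0.3,-0.58,0,-1],[0,0,0,-0.4,-0.87,0,-1]])

```text
time_s: 9.38
tcp_pos: [0.5319, 0.0812, 0.167]
ee_rot: [[-0.001, 1.0, -0.001], [1.0, 0.001, -0.0], [-0.0, -0.001, -1.0]]
wrist_force: [-0.1, 0.6, -1.3]
finger_gap: 0.057
finger_force: 43.9
```

move_arm(rows=[[0,0,0,-0.15,-0.35,0,-1],[0,0,0,-0.3,-0.65,0,-1],[0,0,0,-0.4,-0.87,0,-1],[0,0,0,-0.4,-0.87,0,-1],[0,0,0,-0.4,-0.87,0,-1]])

```text
time_s: 10.0
tcp_pos: [0.5009, 0.013, 0.1673]
ee_rot: [[-0.001, 1.0, 0.0], [1.0, 0.001, 0.0], [0.0, 0.0, -1.0]]
wrist_force: [-0.9, -0.5, -3.1]
finger_gap: 0.0568
finger_force: 43.9
```

Run:
```python
from meas import *
im=env.read_camera("side")
s=env.observe();p=s["tcp_pos"];print(s["time_s"],p,s["finger_gap"],s["finger_force"],s["ee_rot"].round(3).tolist())
c=im[150:290,240:400];c=cv2.resize(c,(800,700))[:600]
cv2.imwrite("pics/s2.png",c)
```

```text
10.05 [0.50093668 0.01315146 0.16728376] 0.057007091776593376 43.94059332087636 [[-0.001, 1.0, 0.0], [1.0, 0.001, 0.0], [0.0, 0.0, -1.0]]
```

View pics/s2.png

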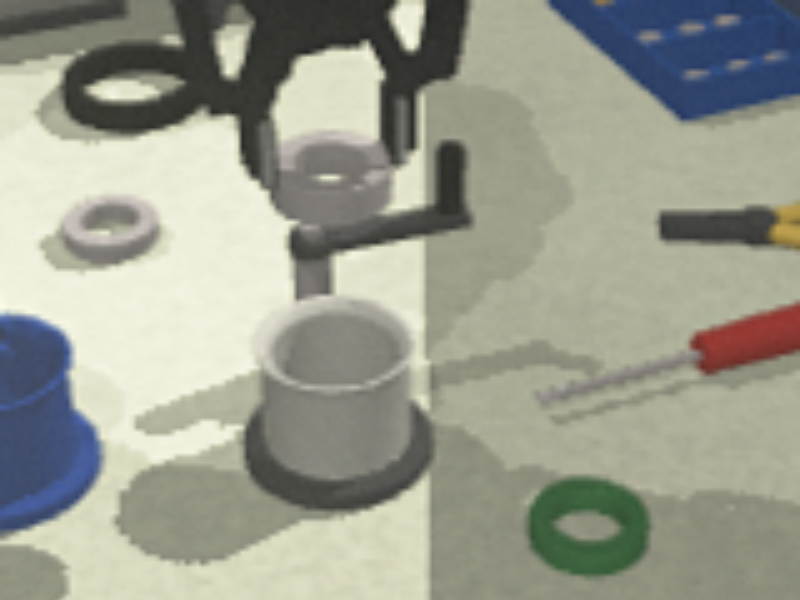

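The side view shows the ring held level above the mouth, and the mouth is free. The retaining arm has swung aside, with its knob at (450,180). I'll lower the ring into the flare.

move_arm(rows=[[0,0,0,0.01,0.01,-0.25,-1],[0,0,0,0.01,0.01,-0.55,-1],[0,0,0,0.01,0.01,-0.8,-1],[0,0,0,0.01,0.01,-0.95,-1],[0,0,0,0.01,0.01,-0.95,-1]])

```text
time_s: 10.68
tcp_pos: [0.5013, 0.0139, 0.0908]
ee_rot: [[-0.002, 1.0, -0.001], [1.0, 0.002, 0.0], [0.0, -0.001, -1.0]]
wrist_force: [-0.4, 0.6, -2.3]
finger_gap: 0.057
finger_force: 43.9
```

move_arm(rows=[[0,0,0,0,0,-0.1,-1],[0,0,0,0,0,-0.2,-1],[0,0,0,0,0,-0.2,-1]])

```text
time_s: 11.05
tcp_pos: [0.5012, 0.0135, 0.0749]
ee_rot: [[-0.001, 1.0, -0.001], [1.0, 0.001, 0.0], [0.0, -0.001, -1.0]]
wrist_force: [0.6, -0.1, -2.3]
finger_gap: 0.0572
finger_force: 43.9
```

move_arm(rows=[[0,0,0,0,0,0,1],[0,0,0,0,0,0,1],[0,0,0,0,0,0,1],[0,0,0,0,0,0,1],[0,0,0,0,0,0.5,1],[0,0,0,0,0,1,1]])

```text
time_s: 11.8
tcp_pos: [0.5012, 0.0135, 0.1561]
ee_rot: [[-0.001, 1.0, -0.001], [1.0, 0.001, 0.0], [0.0, -0.001, -1.0]]
wrist_force: [0.7, 0.0, -0.2]
finger_gap: 0.0853
finger_force: 0.0
```

move_arm(rows=[[0,0,0,-0.16,0.5,0,1],[0,0,0,-0.32,1,0,1]])

```text
time_s: 12.05
tcp_pos: [0.4756, 0.0942, 0.1559]
ee_rot: [[0.0, 1.0, 0.001], [1.0, -0.0, 0.0], [0.0, 0.001, -1.0]]
wrist_force: [1.4, -0.2, 0.1]
finger_gap: 0.0852
finger_force: 0.0
```

move_arm(rows=[[0,0,0,-0.16,0.5,0,1],[0,0,0,-0.32,1,0,1]])

```text
time_s: 12.3
tcp_pos: [0.4497, 0.1747, 0.1555]
ee_rot: [[-0.001, 1.0, 0.0], [1.0, 0.001, 0.0], [0.0, 0.0, -1.0]]
wrist_force: [0.5, 0.3, -0.0]
finger_gap: 0.0853
finger_force: 0.0
```

move_arm(rows=[[0,0,0,-0.16,0.5,-0.4,1],[0,0,0,-0.32,1,-0.9,1],[0,0,0,-0.32,1,-0.9,1],[0,0,0,-0.32,1,-0.9,1]])

```text
time_s: 12.8
tcp_pos: [0.4249, 0.2534, 0.0837]
ee_rot: [[-0.002, 1.0, 0.0], [1.0, 0.002, -0.0], [-0.0, 0.0, -1.0]]
wrist_force: [-0.8, 0.4, -0.4]
finger_gap: 0.0855
finger_force: 0.0
```

Run:
```python
from meas import *
w=env.read_camera("wrist")
t=env.read_camera("top");s2=env.read_camera("side")
s=env.observe();print(s["time_s"],s["tcp_pos"])
p=[.425,.255,.014];print(proj("wrist",p),proj("wrist",[.425,.255,0]))
for n,im in(("wrist",w),):
    u,v=proj(n,p).astype(int); r,d,uv=ring(im,n,u,v,60,.007); print(r,d,uv)
a=cv2.resize(t[185:265,270:350],(400,400),interpolation=cv2.INTER_CUBIC)
u,v=proj("side",[.502,.0138,.06]).astype(int)
b=cv2.resize(s2[v-25:v+25,u-25:u+25],(400,400),interpolation=cv2.INTER_CUBIC)
c=cv2.resize(w,(320,200));o=np.zeros((600,800,3),np.uint8);o[:400,:400]=a;o[:400,400:]=b;o[400:,:320]=c
cv2.imwrite("pics/x3.png",o)
```

```text
12.95 [0.42539211 0.25290621 0.08430037]
[319.59664321 212.55163448] [319.64041981 206.57243087]
[0.42691798 0.2561665  0.007     ] [80.34790039 81.79863993] [np.float64(322.22368876139325), np.float64(207.97212727864584)]
```

View pics/x3.png

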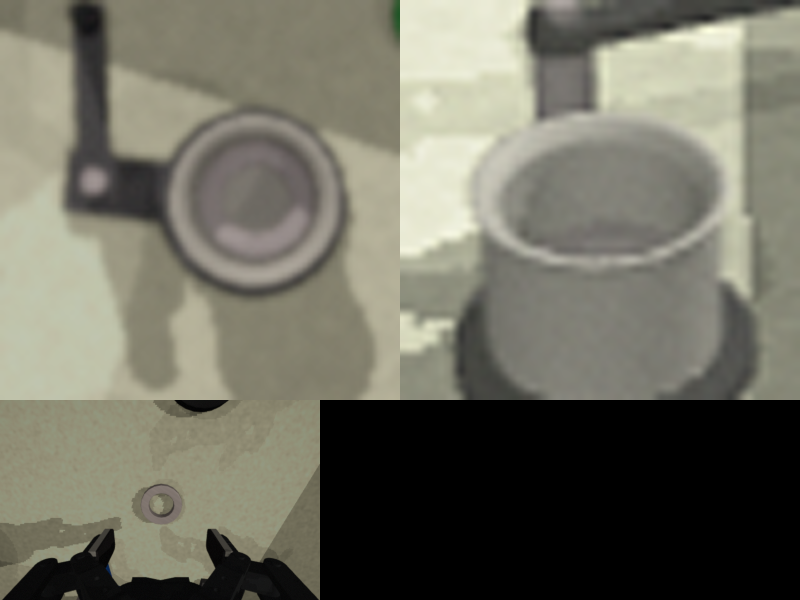

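The thick ring lies flat and centred in the tube: in the top crop, bore and ring are concentric near (257,197). The wrist view shows thin ring A at (322,208), between the fingers.

move_arm(rows=[[0,0,0,0,0.035,-0.45,1],[0,0,0,0,0.035,-0.9,1],[0,0,0,0,0.035,-1,1],[0,0,0,0,0.035,-1,1],[0,0,0,0,0.035,-1,-1],[0,0,0,0,0.035,-1,-1],[0,0,0,0,0.035,-1,-1],[0,0,0,0,0.035,-1,-1]], force=40)

```text
time_s: 13.95
tcp_pos: [0.4252, 0.2566, 0.0052]
ee_rot: [[-0.001, 1.0, 0.003], [1.0, 0.001, 0.001], [0.001, 0.003, -1.0]]
wrist_force: [-1.7, -2.9, 17.1]
finger_gap: 0.0575
finger_force: 39.0
```

move_arm(rows=[[0,0,0,0,0,0.3,-1],[0,0,0,0,0,0.65,-1],[0,0,0,0,0,1,-1]])

```text
time_s: 14.32
tcp_pos: [0.4246, 0.2564, 0.0849]
ee_rot: [[-0.001, 1.0, 0.001], [1.0, 0.001, 0.0], [0.0, 0.001, -1.0]]
wrist_force: [0.5, -0.7, -1.9]
finger_gap: 0.0568
finger_force: 42.9
```

move_arm(rows=[[0,0,0,0,0,0.3,-1],[0,0,0,0,0,0.65,-1],[0,0,0,0,0,1,-1]])

```text
time_s: 14.7
tcp_pos: [0.4244, 0.2563, 0.165]
ee_rot: [[-0.001, 1.0, 0.001], [1.0, 0.001, 0.0], [0.0, 0.001, -1.0]]
wrist_force: [0.1, 1.0, -1.3]
finger_gap: 0.0571
finger_force: 43.0
```

move_arm(rows=[[0,0,0,0.08,-0.25,0,-1],[0,0,0,0.18,-0.6,0,-1],[0,0,0,0.32,-1,0,-1]])

```text
time_s: 15.08
tcp_pos: [0.4501, 0.1757, 0.1642]
ee_rot: [[-0.002, 1.0, 0.001], [1.0, 0.002, 0.0], [0.0, 0.001, -1.0]]
wrist_force: [0.4, 0.2, -1.5]
finger_gap: 0.0572
finger_force: 43.0
```

move_arm(rows=[[0,0,0,0.1,-0.35,0,-1],[0,0,0,0.2,-0.7,0,-1],[0,0,0,0.32,-1,0,-1]])

```text
time_s: 15.45
tcp_pos: [0.4758, 0.0953, 0.1641]
ee_rot: [[-0.001, 1.0, 0.001], [1.0, 0.001, 0.0], [0.0, 0.001, -1.0]]
wrist_force: [0.2, 0.4, -1.7]
finger_gap: 0.0569
finger_force: 43.0
```

move_arm(rows=[[0,0,0,0.12,-0.4,0,-1],[0,0,0,0.22,-0.75,0,-1],[0,0,0,0.32,-1,0,-1],[0,0,0,0.32,-1,0,-1],[0,0,0,0.32,-1,0,-1]])

```text
time_s: 16.08
tcp_pos: [0.501, 0.0168, 0.1636]
ee_rot: [[-0.001, 1.0, 0.0], [1.0, 0.001, 0.0], [0.0, 0.0, -1.0]]
wrist_force: [0.8, 1.0, -0.7]
finger_gap: 0.0568
finger_force: 43.0
```

move_arm(rows=[[0,0,0,0.01,-0.035,-0.25,-1],[0,0,0,0.01,-0.035,-0.55,-1],[0,0,0,0.01,-0.035,-0.8,-1],[0,0,0,0.01,-0.035,-0.95,-1],[0,0,0,0.01,-0.035,-0.95,-1]])

```text
time_s: 16.7
tcp_pos: [0.5019, 0.014, 0.087]
ee_rot: [[-0.002, 1.0, -0.001], [1.0, 0.002, 0.0], [0.0, -0.001, -1.0]]
wrist_force: [-0.4, 0.7, -1.3]
finger_gap: 0.0573
finger_force: 43.2
```

move_arm(rows=[[0,0,0,0,0,-0.1,-1],[0,0,0,0,0,-0.19,-1],[0,0,0,0,0,-0.19,-1]])

```text
time_s: 17.08
tcp_pos: [0.502, 0.0135, 0.0718]
ee_rot: [[-0.001, 1.0, -0.001], [1.0, 0.001, 0.0], [0.0, -0.001, -1.0]]
wrist_force: [0.3, -0.4, -1.9]
finger_gap: 0.0569
finger_force: 43.2
```

move_arm(rows=[[0,0,0,0,0,0,1],[0,0,0,0,0,0,1],[0,0,0,0,0,0,1],[0,0,0,0,0,0,1],[0,0,0,0,0,0.5,1],[0,0,0,0,0,1,1]])

```text
time_s: 17.82
tcp_pos: [0.502, 0.0135, 0.1529]
ee_rot: [[-0.001, 1.0, -0.001], [1.0, 0.001, 0.0], [0.0, -0.001, -1.0]]
wrist_force: [0.3, -0.2, -0.2]
finger_gap: 0.0853
finger_force: 0.0
```

move_arm(rows=[[0,0,0,0.25,-0.45,0,1],[0,0,0,0.51,-0.9,0,1]])

```text
time_s: 18.08
tcp_pos: [0.5436, -0.0591, 0.153]
ee_rot: [[-0.002, 1.0, 0.002], [1.0, 0.002, -0.0], [-0.0, 0.002, -1.0]]
wrist_force: [-0.3, 0.3, 0.4]
finger_gap: 0.085
finger_force: 0.0
```

move_arm(rows=[[0,0,0,0.25,-0.45,0,1],[0,0,0,0.51,-0.9,0,1]])

```text
time_s: 18.32
tcp_pos: [0.5843, -0.1317, 0.1522]
ee_rot: [[-0.001, 1.0, 0.0], [1.0, 0.001, -0.0], [-0.0, 0.0, -1.0]]
wrist_force: [0.4, 0.3, 0.0]
finger_gap: 0.0853
finger_force: 0.0
```

move_arm(rows=[[0,0,0,0.25,-0.45,-0.4,1],[0,0,0,0.51,-0.88,-0.85,1],[0,0,0,0.51,-0.88,-0.85,1],[0,0,0,0.51,-0.88,-0.85,1]])

```text
time_s: 18.82
tcp_pos: [0.6244, -0.2006, 0.0842]
ee_rot: [[-0.001, 1.0, -0.0], [1.0, 0.001, 0.0], [0.0, -0.0, -1.0]]
wrist_force: [0.5, 0.2, -0.2]
finger_gap: 0.0853
finger_force: 0.0
```

Run:
```python
from meas import *
w=env.read_camera("wrist")
p=[.624,-.2012,.007];u,v=proj("wrist",p).astype(int); print(u,v); r,d,uv=ring(w,"wrist",u,v,60,.007); print(r,d,uv)
t=env.read_camera("top");s2=env.read_camera("side")
s=env.observe();print(s["time_s"],s["tcp_pos"])
a=cv2.resize(t[185:265,270:350],(400,400),interpolation=cv2.INTER_CUBIC)
u,v=proj("side",[.502,.0138,.06]).astype(int)
b=cv2.resize(s2[v-25:v+25,u-25:u+25],(400,400),interpolation=cv2.INTER_CUBIC)
c=cv2.resize(w,(320,200));o=np.zeros((600,800,3),np.uint8);o[:400,:400]=a;o[:400,400:]=b;o[400:,:320]=c
cv2.imwrite("pics/x4.png",o)
```

```text
319 213
[ 0.62466397 -0.19926263  0.007     ] [80.21303304 81.25327555] [np.float64(320.45270284016925), np.float64(210.53805033365884)]
18.975 [ 0.6247649  -0.20012393  0.08542156]
```

View pics/x4.png

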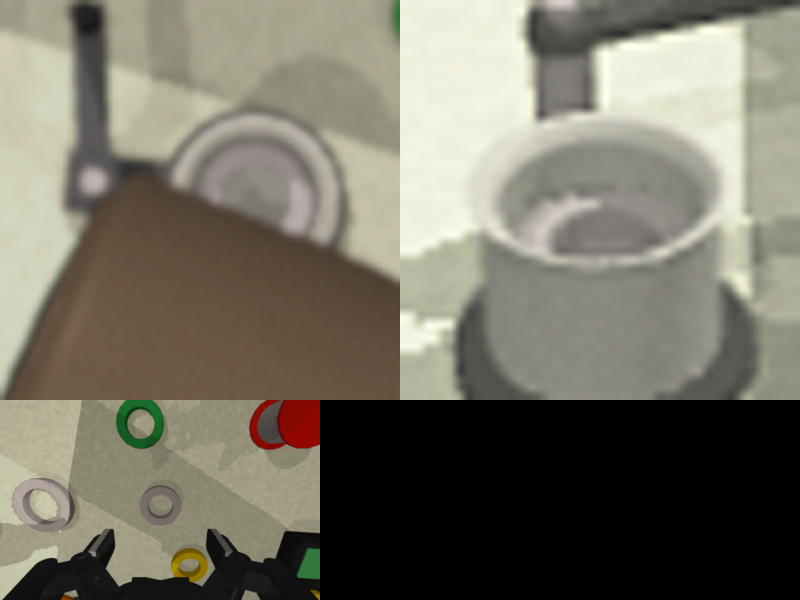

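Thin ring A lies flat in the tube; in the side crop its hole is at about (605,232). The wrist view shows thin ring B centred between the fingers at (320,210), with the green and yellow rings out of the way.

move_arm(rows=[[0,0,0,0,0,-0.45,1],[0,0,0,0,0,-0.9,1],[0,0,0,0,0,-1,1],[0,0,0,0,0,-1,1],[0,0,0,0,0,-1,-1],[0,0,0,0,0,-1,-1],[0,0,0,0,0,-1,-1],[0,0,0,0,0,-1,-1]], force=40)

```text
time_s: 19.98
tcp_pos: [0.6252, -0.2011, 0.0064]
ee_rot: [[-0.001, 1.0, 0.002], [1.0, 0.001, -0.001], [-0.001, 0.002, -1.0]]
wrist_force: [-3.1, 2.2, 11.1]
finger_gap: 0.0568
finger_force: 40.0
```

move_arm(rows=[[0,0,0,0,0,0.3,-1],[0,0,0,0,0,0.65,-1],[0,0,0,0,0,1,-1]])

```text
time_s: 20.35
tcp_pos: [0.6246, -0.2009, 0.0856]
ee_rot: [[-0.001, 1.0, 0.001], [1.0, 0.001, -0.0], [-0.0, 0.001, -1.0]]
wrist_force: [-0.6, 0.1, -1.7]
finger_gap: 0.0567
finger_force: 42.9
```

move_arm(rows=[[0,0,0,0,0,0.3,-1],[0,0,0,0,0,0.65,-1],[0,0,0,0,0,1,-1]])

```text
time_s: 20.72
tcp_pos: [0.6244, -0.2008, 0.1657]
ee_rot: [[-0.001, 1.0, 0.001], [1.0, 0.001, -0.0], [-0.0, 0.001, -1.0]]
wrist_force: [0.5, 0.0, -1.8]
finger_gap: 0.0561
finger_force: 42.9
```

move_arm(rows=[[0,0,0,-0.1,0.2,0,-1],[0,0,0,-0.3,0.5,0,-1],[0,0,0,-0.51,0.89,0,-1]])

```text
time_s: 21.1
tcp_pos: [0.5821, -0.1281, 0.1629]
ee_rot: [[-0.001, 1.0, -0.002], [1.0, 0.001, 0.001], [0.001, -0.002, -1.0]]
wrist_force: [0.4, -0.4, -1.7]
finger_gap: 0.0567
finger_force: 42.9
```

move_arm(rows=[[0,0,0,-0.17,0.3,0,-1],[0,0,0,-0.34,0.6,0,-1],[0,0,0,-0.51,0.89,0,-1]])

```text
time_s: 21.48
tcp_pos: [0.5411, -0.0567, 0.1631]
ee_rot: [[-0.002, 1.0, -0.002], [1.0, 0.002, 0.0], [0.0, -0.002, -1.0]]
wrist_force: [-0.2, -0.3, -1.4]
finger_gap: 0.0568
finger_force: 42.9
```

move_arm(rows=[[0,0,0,-0.2,0.35,0,-1],[0,0,0,-0.38,0.68,0,-1],[0,0,0,-0.51,0.89,0,-1],[0,0,0,-0.51,0.89,0,-1],[0,0,0,-0.51,0.89,0,-1]])

```text
time_s: 22.1
tcp_pos: [0.5024, 0.0125, 0.164]
ee_rot: [[-0.001, 1.0, 0.0], [1.0, 0.001, -0.0], [-0.0, 0.0, -1.0]]
wrist_force: [0.1, 0.3, -1.9]
finger_gap: 0.0564
finger_force: 42.9
```

move_arm(rows=[[0,0,0,0,0.015,-0.25,-1],[0,0,0,0,0.015,-0.55,-1],[0,0,0,0,0.015,-0.8,-1],[0,0,0,0,0.015,-0.95,-1],[0,0,0,0,0.015,-0.95,-1]])

```text
time_s: 22.72
tcp_pos: [0.5022, 0.0136, 0.0875]
ee_rot: [[-0.0, 1.0, -0.001], [1.0, 0.0, 0.0], [0.0, -0.001, -1.0]]
wrist_force: [0.6, 0.1, -2.0]
finger_gap: 0.0566
finger_force: 43.2
```

move_arm(rows=[[0,0,0,0,0,-0.1,-1],[0,0,0,0,0,-0.2,-1],[0,0,0,0,0,-0.2,-1]])

```text
time_s: 23.1
tcp_pos: [0.502, 0.014, 0.0717]
ee_rot: [[-0.001, 1.0, -0.001], [1.0, 0.001, 0.0], [0.0, -0.001, -1.0]]
wrist_force: [0.8, 0.3, -1.4]
finger_gap: 0.0569
finger_force: 43.2
```

move_arm(rows=[[0,0,0,0,0,0,1],[0,0,0,0,0,0,1],[0,0,0,0,0,0,1],[0,0,0,0,0,0,1],[0,0,0,0,0,0.5,1],[0,0,0,0,0,1,1]])

```text
time_s: 23.85
tcp_pos: [0.502, 0.014, 0.1529]
ee_rot: [[-0.001, 1.0, -0.001], [1.0, 0.001, 0.0], [0.0, -0.001, -1.0]]
wrist_force: [0.6, -0.9, -0.5]
finger_gap: 0.0857
finger_force: 0.0
```

move_arm(rows=[[0,0,0.22,0.28,0.25,0,1],[0,0,0.44,0.56,0.5,0,1]])

```text
time_s: 24.1
tcp_pos: [0.5477, 0.0543, 0.153]
ee_rot: [[-0.344, 0.939, 0.002], [0.939, 0.344, -0.0], [-0.001, 0.001, -1.0]]
wrist_force: [0.2, 0.3, 0.1]
finger_gap: 0.0851
finger_force: 0.0
```

move_arm(rows=[[0,0,0.22,0.28,0.25,0,1],[0,0,0.44,0.56,0.5,0,1],[0,0,0.44,0.56,0.5,0,1],[0,0,0.44,0.56,0.5,0,1]])

```text
time_s: 24.6
tcp_pos: [0.5911, 0.0937, 0.1518]
ee_rot: [[-0.637, 0.771, -0.001], [0.771, 0.637, -0.0], [0.001, -0.001, -1.0]]
wrist_force: [-0.9, 0.8, -0.5]
finger_gap: 0.0854
finger_force: 0.0
```

Run:
```python
from meas import *
t=env.read_camera("top");s2=env.read_camera("side");w=env.read_camera("wrist")
s=env.observe();print(s["time_s"],s["tcp_pos"])
a=cv2.resize(t[185:265,270:350],(400,400),interpolation=cv2.INTER_CUBIC)
u,v=proj("side",[.502,.0138,.06]).astype(int)
b=cv2.resize(s2[v-25:v+25,u-25:u+25],(400,400),interpolation=cv2.INTER_CUBIC)
c=cv2.resize(w,(320,200));o=np.zeros((600,800,3),np.uint8);o[:400,:400]=a;o[:400,400:]=b;o[400:,:320]=c
cv2.imwrite("pics/x5.png",o)
```

```text
24.75 [0.59133619 0.09339621 0.15224437]
```

View pics/x5.png

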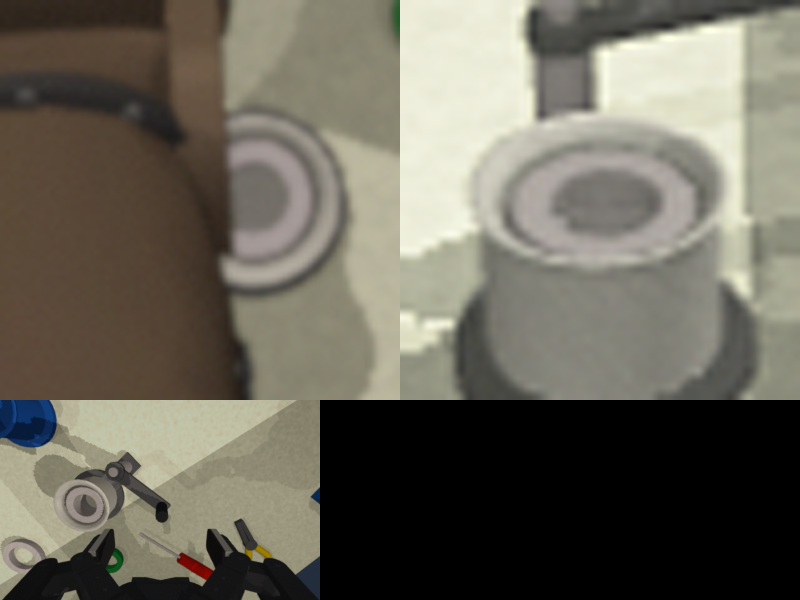

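All three rings lie concentric and flat, with the top ring just under the rim in the side crop around (605,200). The knob is between the fingers, so I'll grip it and swing the arm back.

move_arm(rows=[[0,0,0,0.01,0.01,-0.35,1],[0,0,0,0.01,0.01,-0.74,1],[0,0,0,0.01,0.01,-0.74,1],[0,0,0,0.01,0.01,-0.74,-1],[0,0,0,0.01,0.01,-0.74,-1],[0,0,0,0.01,0.01,-0.74,-1],[0,0,0,0.01,0.01,-0.74,-1],[0,0,0,0.01,0.01,-0.74,-1]], force=20)

```text
time_s: 25.75
tcp_pos: [0.5926, 0.0948, 0.0934]
ee_rot: [[-0.638, 0.77, 0.0], [0.77, 0.638, 0.0], [-0.0, 0.0, -1.0]]
wrist_force: [-1.6, -0.7, 5.3]
finger_gap: 0.0148
finger_force: 21.8
```

move_arm(rows=[[0,0,0,-0.005,-0.1,0,-1],[0,0,0,-0.045,-0.295,0,-1],[0,0,0,-0.12,-0.48,0,-1],[0,0,0,-0.235,-0.645,0,-1]])

```text
time_s: 26.25
tcp_pos: [0.5757, 0.042, 0.0935]
ee_rot: [[-0.638, 0.77, 0.005], [0.77, 0.638, -0.0], [-0.003, 0.004, -1.0]]
wrist_force: [5.9, -0.7, 1.5]
finger_gap: 0.0151
finger_force: 21.8
```

move_arm(rows=[[0,0,0,-0.145,-0.14,0,-1],[0,0,0,-0.315,-0.25,0,-1],[0,0,0,-0.5,-0.32,0,-1],[0,0,0,-0.7,-0.355,0,-1],[0,0,0,-0.8,-0.355,0,-1],[0,0,0,-0.9,-0.35,0,-1],[0,0,0,-0.9,-0.35,0,-1]])

```text
time_s: 27.12
tcp_pos: [0.5012, 0.0153, 0.093]
ee_rot: [[-0.639, 0.77, -0.001], [0.77, 0.639, -0.0], [0.0, -0.0, -1.0]]
wrist_force: [-0.2, -0.3, 5.4]
finger_gap: 0.0151
finger_force: 22.2
```

move_arm(rows=[[0,0,0,-0.02,0,0,-1],[0,0,0,-0.04,0,0,-1],[0,0,0,-0.04,0,0,-1]])

```text
time_s: 27.5
tcp_pos: [0.5, 0.0153, 0.0931]
ee_rot: [[-0.638, 0.77, 0.003], [0.77, 0.638, -0.0], [-0.002, 0.002, -1.0]]
wrist_force: [8.7, 3.7, 1.9]
finger_gap: 0.0152
finger_force: 21.8
```

The stop is felt at about 9 N. I'll release, lift clear and check.

move_arm(rows=[[0,0,0,0,0,0,1],[0,0,0,0,0,0,1],[0,0,0,0,0,0,1],[0,0,0,0,0,0,1],[0,0,0,0,0,0.5,1],[0,0,0,0,0,1,1]])

```text
time_s: 28.25
tcp_pos: [0.4983, 0.0151, 0.1736]
ee_rot: [[-0.638, 0.77, -0.001], [0.77, 0.638, 0.0], [0.001, -0.001, -1.0]]
wrist_force: [0.2, 0.2, 0.7]
finger_gap: 0.086
finger_force: 0.0
```

move_arm(rows=[[0,0,0,0.3,0.5,0.3,1],[0,0,0,0.6,1,0.6,1]])

```text
time_s: 28.5
tcp_pos: [0.5471, 0.0959, 0.2223]
ee_rot: [[-0.637, 0.771, 0.001], [0.771, 0.637, 0.0], [-0.0, 0.001, -1.0]]
wrist_force: [-0.4, -1.1, 0.9]
finger_gap: 0.0852
finger_force: 0.0
```

move_arm(rows=[[0,0,0,0.2,0.5,0,1],[0,0,0,0.4,1,0,1]])

```text
time_s: 28.75
tcp_pos: [0.5789, 0.1765, 0.2212]
ee_rot: [[-0.638, 0.77, 0.0], [0.77, 0.638, 0.0], [-0.0, 0.0, -1.0]]
wrist_force: [1.0, -0.1, -0.8]
finger_gap: 0.0858
finger_force: 0.0
```

move_arm(rows=[[0,0,0,0,0.5,0,1],[0,0,0,0,1,0,1],[0,0,0,0,1,0,1],[0,0,0,0,1,0,1]])

```text
time_s: 29.25
tcp_pos: [0.5784, 0.2547, 0.2207]
ee_rot: [[-0.638, 0.77, -0.0], [0.77, 0.638, -0.0], [0.0, -0.001, -1.0]]
wrist_force: [0.4, -0.1, 0.8]
finger_gap: 0.0853
finger_force: 0.0
```

Run:
```python
from meas import *
t=env.read_camera("top");s2=env.read_camera("side")
a=cv2.resize(t[185:265,270:350],(400,400),interpolation=cv2.INTER_CUBIC)
u,v=proj("side",[.502,.0138,.07]).astype(int)
b=cv2.resize(s2[v-25:v+25,u-25:u+25],(400,400),interpolation=cv2.INTER_CUBIC)
o=np.hstack([a,b]);cv2.imwrite("pics/x6.png",o)
t0=cv2.imread("pics/top0.png");
d=(cv2.absdiff(t,t0).max(2)>40)[185:265,270:350];print(d.sum(),env.observe()["time_s"])
```

```text
385 29.35
```

View pics/x6.png

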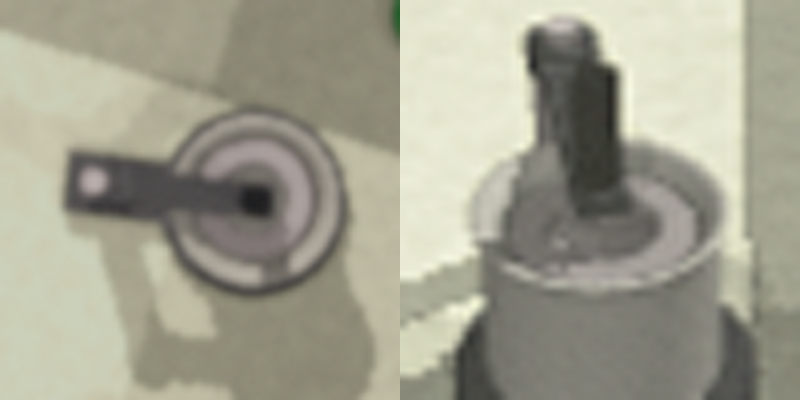

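The arm is across the mouth, with the knob over the axis at (256,200) in the top crop, slightly further home than at the start. The column is intact, so I'm handing in.

```bash
python3 -c "
from rig import env
print(env.job_done())"
```

```text
the job is handed in; nothing more can be done
None
```

I handed the job in at about 29 s: the thick ring and both thin rings look flat and centred in the tube in the last pictures, and the retaining arm is back home against its stop; the hand-in gave no verdict.

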